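# Crack the breakfast egg with the drop-weight cracker

## Task

Crack the boiled egg: take the egg cracker from its recess in the wooden condiment board by the wooden grip of its sliding weight, set its cap level and centred on the round top of the egg, and with the weight still raised near the top of its rod let go, so that the weight drops and the cracker is left standing on the egg by itself. Once it has stood there alone and still for about a second, put the cracker back upright in the recess it came from. Leave the egg cup standing where it is, and do not disturb the salt, the pepper or the empty egg cup.

Things in the scene. Friction and masses are not known exactly. Their poses are not given: they have to be found in the camera images.
- egg_cracker: Egg cracker, 148 mm high, 0.32 kg. From below: steel bell cap, rim 34 mm outside and 26 mm inside; 8 mm rod; on the rod a sliding weight (0.12 kg): 25 mm sleeve 26-98 mm above the rim, topped by a dark wooden grip, 30 mm thick, 98-148 mm. Origin: centre of the open rim (lowest point), z up. On the egg the rim rests as a ring 4 mm below the egg's top; it slips off if well off centre or crooked.
- cracker_weight (a joint): Travel of the weight up the rod, m: 0 = down on the cap, 0.060 = upper stop. It slides freely and falls by itself. Lifted by the wooden grip, the weight first rises to its stop, then the cap hangs from it. When the cap is lowered onto the egg, this value falls as the grip goes on down; let go at about 0.040 to 0.055.
- weight_grip (a point): Centre of the wooden grip on top of the cracker's weight (a 30 mm thick, 50 mm high upright cylinder; this point is 25 mm below its top). It is 123 mm + the weight's travel above the cap's rim. The place to grasp from above.
- egg_cup: White ceramic egg cup with a boiled brown egg fast in it, loose on the table. Foot 68 mm across, bowl 57 mm across with its rim at 58 mm; the egg's top is at 84 mm. Origin at the centre of the foot's underside, z up.
- egg_top (a point): Topmost point of the egg. The egg's upper half is a ball of 24 mm radius; its centre is 24 mm below this point.
- empty_egg_cup: The same egg cup without an egg (58 mm high), a bystander. Origin at the centre of its underside.
- caddy: Condiment board of plain wood, fixed, 84 x 224 x 22 mm, with three round recesses 48 mm in diameter and 10 mm deep, 70 mm apart in a row along its y axis; one holds the egg cracker, the others the salt and pepper shakers (any order). Origin: centre of its underside.
- caddy_hole0 (a point): Centre of the mouth of the board's left-hand (+y) recess (22 mm above the table; the recess floor is 10 mm lower).
- caddy_hole1 (a point): Centre of the mouth of the board's middle recess (22 mm above the table; the recess floor is 10 mm lower).
- caddy_hole2 (a point): Centre of the mouth of the board's right-hand (-y) recess (22 mm above the table; the recess floor is 10 mm lower).
- salt: Glass salt shaker with grey cap, 44 mm thick, 90 mm high, standing in a recess. Origin at the centre of its underside.
- pepper: Glass pepper shaker, same size, standing in a recess. Origin at the centre of its underside.
There are look-alikes about, which are no part of the job. There is more than one size of the egg_cracker; the job needs the largest.

How it is judged:
By the outcome, as a careful person would: the job done as asked, in the order asked, and still so for the second after the job is handed in, with the robot touching nothing.
It also fails if it takes over 58 s, if anything falls off the work surface, if the arm or the gripper's body presses on something with over 40 N, if the wrist force passes 120 N, or if a joint passes its speed limit or range.

## Robot

A 7-joint arm with a two-finger parallel gripper is mounted at the origin on a cart in front of the work surface, level with it; the furniture and walls round the work are solid. World frame = base frame: x ahead of the robot, y to its left, z up, the work surface at z = 0. Lengths are in m, angles in rad, forces in N, time in s.
With the tool pointing down it reaches from about 0.4 to 0.9 m from the base axis. Payload 5.5 kg.
Tool frame: the origin (TCP) lies midway between the tips of the shut fingers; the grasp point (between the pads) lies 19 mm behind it; z points along the fingers, x is the direction in which the jaws open and shut, and the axes are right-handed (so a half turn about z gives the same grasp; the last joint's range is limited). The gripper opens to 92 mm and grips with 3 to 60 N. Pads are 19 mm wide; open, the fingers measure 130 mm over their backs; the gripper's body (75 mm by 190 mm) begins 47 mm behind the grasp point.
Start: joints at [1.52, 0.501, -0.427, 1.55, 0.221, 1.138, -0.21], TCP at [0.201, -0.618, 0.227] pointing down, gripper open.
Joint ranges: [-2.88, 2.88], [-0.31, 2.03], [-1.54, 1.56], [0.2, 2.42], [-1.41, 4.55], [0.19, 2.02], [-2.57, 2.57]. Speed limits (rad/s): [2.57, 2.57, 3.14, 3.14, 3.14, 3.14, 3.14].

## Interface

Orientations are given as a rotation vector (axis times angle).
In Python, from workcell import telemetry, camera, calibration, workorder, models gives the robot as it stands.
- The arm moves only by the tool step_arm, never from a script. Its argument "motion" is a list of rows, each an object with "fingers": the opening, from 0 (shut) to 1 (fully open); "delta_pos": the shift along the tool's x, y, z in mm, a list of three; "turn": the turn about the tool's z in degrees. A call has 1 to 12 rows; each row shifts and turns the commanded pose from where the row before left it, along the tool's axes as they then stand; what a row does not reach is not made up. A row lasts 1/10 s, in which the tool goes at most 50 mm and 8.59 degrees, less where a joint would pass 70% of its speed; a pose out of reach is approached as far as the arm can. A call is refused whole if a number of a shift passes 50 or a number of a turn 8.59, either way. A call with a gripper value outside its range is refused whole. The fingers move at their own pace and stop on an object; "force" is the grip in N (left out, the last holds). Time passes only in rows, so rows that do not move let the fingers close. It gives the time, the measured TCP pose, the force and the opening at its end, in the units of the state.
- telemetry.observe(): the state, without advancing time (a new reading comes with each control period).
- camera(name): name is "scene" or "top" or "wrist"; returns (picture, depth): 480x640x3 uint8, blue, green, red; 480x640 float32, m along the optical axis (not along the pixel's ray), 0 where there is no reading.
- calibration(name): a dict with "K" (3x3 intrinsics, pixels), "k1" (the pictures are not rectified: a ray, as slopes to the right and down, at radius r is drawn at 1 + k1 r^2 times it, then the intrinsics apply), "extrinsics" (4x4, takes a point from camera to world coordinates). Camera axes: x right, y down, z forward; pixel columns grow to the right and rows downward; lengths in m; the calibration is good to about 2 mm. A picture is of the moment at which its call begins: read the wrist's pose just before it. calibration takes no time and is no camera call; for the wrist camera it gives the pose at the moment of the call.
- workorder.sign_off(): hands the job in, once; it reports no verdict.
Trained networks look in the newest picture that a camera, given by its name, has taken for a name from the list of things; names that differ only in an ending like _2 or _b are one class to them, and where a whole thing is asked for, a point or a joint stands for the part that bears it (a point fixed in the world has none). Each returns a list of dicts, best first, with "conf" (0 to 1); they miss things now and then, are a little off and sometimes report something else, mostly with a low value. They report only what shows in the picture. A call takes as long as a camera call. They do not tell look-alikes from the thing itself.
- models.silhouettes(camera, query): "mask" (480x640 bool, what is visible of it).
- models.landmark_of(camera, query): "at" ([x, y, z] in m, in world coordinates, good to about 4 mm: a listed point, or the origin of a listed thing).
The state is a dict: "t": time; "qpos": joint angles; "qvel": joint speeds; "joint_torque": joint torques, N m; "eef_pos": TCP position; "tool_rot": TCP orientation; "wrist_force": force on the tool from outside, world axes, zero at the start; "ft_torque": the same for the moment, N m; "opening": finger opening in m.
Only numpy, scipy, OpenCV 4.12 (cv2) and the standard library are available. Lean on these libraries where they do the work, as an engineer would, in place of code of your own. Each camera call takes 0.05 s, during which the arm holds its last target.

## Working session

There is one attempt and no reset: what is moved stays moved. The work goes in short steps, Python scripts to look and compute and a tool call to move; the robot and the scene stay as the last step left them, time stands still between calls to the robot, and variables do not carry over. Pictures are saved under pics/ and viewed, and the job is handed in when it is done.

Besides the shell and the picture viewer there is one more tool, called by a JSON object that holds its "fn" and its "kwargs". step_arm: Moves the arm, as the interface text tells. Its arguments: {"type":"object","properties":{"motion":{"type":"array"},"force":{"type":"number"}},"required":["motion"]}

```bash
mkdir -p pics; ls; python3 - <<'E'
from workcell import telemetry,camera,calibration,models
import cv2,numpy as np
s=telemetry.observe();print(s['t'],s['eef_pos'],s['tool_rot'],s['opening'])
for c in('scene','top'):
    p,d=camera(c);cv2.imwrite(f'pics/{c}0.png',p)
    for q in ('egg_cracker','weight_grip','egg_cup','egg_top','empty_egg_cup','caddy','salt','pepper','caddy_hole0','caddy_hole1','caddy_hole2'):
        print(c,q,[(np.round(r['at'],3).tolist(),round(r['conf'],2)) for r in models.landmark_of(c,q)])
print(telemetry.observe()['t'])
E
```

```text
pics
0.0 [ 0.20037878 -0.61758713  0.22566427] [-2.54037220e+00  1.84621659e+00  2.42249431e-03] 0.09216397786013647
scene egg_cracker [([0.356, -0.256, -0.006], 0.81), ([0.458, -0.279, 0.009], 0.64), ([0.358, -0.337, 0.004], 0.6)]
scene weight_grip [([0.459, -0.28, 0.136], 0.84), ([0.354, -0.249, 0.088], 0.7), ([0.362, -0.335, 0.084], 0.57)]
scene egg_cup [([0.486, 0.304, 0.005], 0.66), ([0.505, -0.149, 0.011], 0.51)]
scene egg_top [([0.486, 0.303, 0.084], 0.9)]
scene empty_egg_cup [([0.487, 0.127, -0.0], 0.78), ([0.459, -0.278, 0.023], 0.3)]
scene caddy [([0.486, -0.215, -0.004], 0.7)]
scene salt []
scene pepper [([0.507, -0.147, 0.006], 0.93)]
scene caddy_hole0 [([0.484, -0.214, 0.019], 0.97), ([0.462, -0.28, 0.021], 0.93), ([0.505, -0.147, 0.021], 0.77)]
scene caddy_hole1 [([0.484, -0.214, 0.019], 0.97), ([0.462, -0.28, 0.021], 0.93), ([0.505, -0.147, 0.021], 0.77)]
scene caddy_hole2 [([0.484, -0.214, 0.019], 0.97), ([0.462, -0.28, 0.021], 0.93), ([0.505, -0.147, 0.021], 0.77)]
top egg_cracker [([0.465, -0.285, 0.011], 0.86), ([0.359, -0.337, -0.001], 0.65), ([0.352, -0.254, -0.0], 0.41)]
top weight_grip [([0.454, -0.28, 0.133], 0.74), ([0.351, -0.251, 0.084], 0.54), ([0.357, -0.333, 0.086], 0.4)]
top egg_cup [([0.49, 0.308, 0.0], 0.82)]
top egg_top [([0.488, 0.305, 0.086], 0.6)]
top empty_egg_cup [([0.487, 0.126, -0.003], 0.91)]
top caddy [([0.481, -0.22, 0.007], 0.37)]
top salt []
top pepper [([0.507, -0.148, 0.006], 0.71), ([0.459, -0.281, 0.022], 0.54)]
top caddy_hole0 [([0.482, -0.216, 0.024], 0.95), ([0.507, -0.15, 0.025], 0.94), ([0.46, -0.279, 0.022], 0.66), ([0.489, 0.127, -0.003], 0.43)]
top caddy_hole1 [([0.482, -0.216, 0.024], 0.95), ([0.507, -0.15, 0.025], 0.94), ([0.46, -0.279, 0.022], 0.66), ([0.489, 0.127, -0.003], 0.43)]
top caddy_hole2 [([0.482, -0.216, 0.024], 0.95), ([0.507, -0.15, 0.025], 0.94), ([0.46, -0.279, 0.022], 0.66), ([0.489, 0.127, -0.003], 0.43)]
1.2
```

View pics/scene0.png

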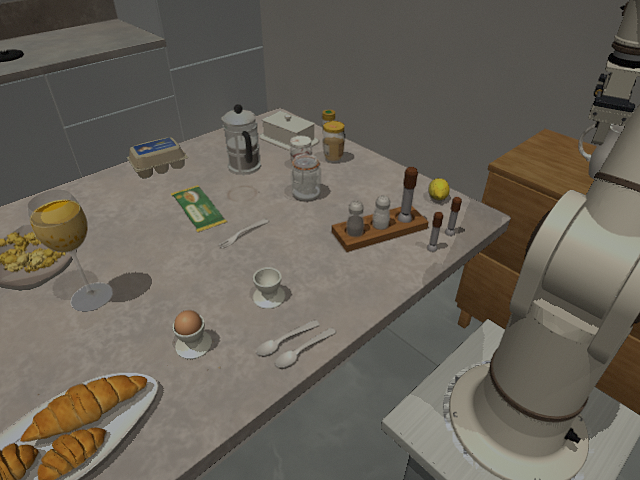

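View pics/top0.png

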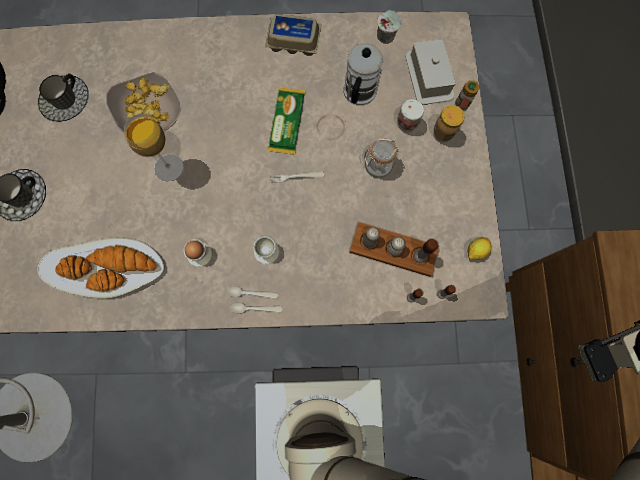

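The pictures show the cracker standing in the right-hand (-y) recess, at scene (408,190) and top (430,247). Two small crackers stand on the table in front of it. The egg is at top (197,250). The landmarks put the cracker at about (0.460, -0.280) and the egg at about (0.487, 0.304). Next I move to hover over the cracker.

{"fn": "step_arm", "kwargs": {"motion": [{"fingers":1,"delta_pos":[-8,-12,0],"turn":0},{"fingers":1,"delta_pos":[-18,-26,0],"turn":0},{"fingers":1,"delta_pos":[-22,-32,0],"turn":0},{"fingers":1,"delta_pos":[-24,-34,0],"turn":0},{"fingers":1,"delta_pos":[-24,-34,0],"turn":0},{"fingers":1,"delta_pos":[-24,-34,0],"turn":0},{"fingers":1,"delta_pos":[-24,-34,0],"turn":0},{"fingers":1,"delta_pos":[-24,-34,0],"turn":0},{"fingers":1,"delta_pos":[-20,-30,0],"turn":0},{"fingers":1,"delta_pos":[-14,-22,0],"turn":0},{"fingers":1,"delta_pos":[-8,-12,0],"turn":0},{"fingers":1,"delta_pos":[0,0,0],"turn":0}]}}

```text
t: 2.4
eef_pos: [0.4265, -0.3222, 0.227]
tool_rot: [-2.545, 1.841, -0.001]
wrist_force: [-0.2, -0.2, 0.2]
opening: 0.092
```

```bash
cat > h.py <<'E'
from workcell import telemetry,camera,calibration,models
import cv2,numpy as np
from scipy.spatial.transform import Rotation as R
from scipy.optimize import least_squares
def cloud(c,d,mask,cal=None):
    cal=cal or calibration(c);K=np.array(cal['K']);k=cal['k1']
    v,u=np.nonzero(mask&(d>0))
    a=cv2.undistortPoints(np.c_[u,v].astype(np.float64)[:,None],K,np.array([k,0,0,0,0.]))[:,0]
    z=d[v,u];P=np.c_[a*z[:,None],z]
    E=np.array(cal['extrinsics']);return P@E[:3,:3].T+E[:3,3]
def pose():
    s=telemetry.observe();return s['t'],np.array(s['eef_pos']),R.from_rotvec(s['tool_rot']),s
def tool(dw):  # world delta m -> tool mm
    return np.round(pose()[2].inv().apply(np.array(dw))*1000,1)
def look(c,qs,name=None):
    cal=calibration(c);p,d=camera(c)
    if name:cv2.imwrite(f'pics/{name}.png',p)
    for q in qs:
        print(c,q,[(np.round(r['at'],4).tolist(),round(r['conf'],2)) for r in models.landmark_of(c,q)])
    return p,d,cal
def sil(c,q,d,cal):
    return [(r['conf'],cloud(c,d,r['mask'],cal),r['mask']) for r in models.silhouettes(c,q)]
def circ(P,r=None):
    f=lambda x:np.hypot(P[:,0]-x[0],P[:,1]-x[1])-(r if r else x[2])
    x0=[*P[:,:2].mean(0)]+([] if r else [.015])
    return least_squares(f,x0,loss='soft_l1',f_scale=.001).x
def sph(P,r=.024):
    f=lambda x:np.linalg.norm(P-x,axis=1)-r
    return least_squares(f,P.mean(0)-[0,0,.01],loss='soft_l1',f_scale=.001).x
E
python3 - <<'E'
from h import *
p,d,cal=look('wrist',['weight_grip','egg_cracker','caddy_hole1'],'w1')
for c,P,m in sil('wrist','egg_cracker',d,cal):
    print(c,len(P),P.mean(0),P.min(0),P.max(0))
    T=P[P[:,2]>.11]
    if len(T)>30: print('grip fit',circ(T,.015),circ(T[T[:,2]<.155]),'top mean',P[P[:,2]>.155].mean(0) if (P[:,2]>.155).any() else None, len(T))
for cn in('scene','top'):
    cal=calibration(cn);p,d=camera(cn)
    for q in('egg_cracker',):
      for c,P,m in sil(cn,q,d,cal):
        T=P[P[:,2]>.11]
        if len(T)>5: print(cn,c,len(T),circ(T,.015),T.max(0))
    for c,P,m in sil(cn,'egg_cup',d,cal):
        T=P[(P[:,2]>.066)]
        if len(T)>20: print(cn,'egg',c,len(T),sph(T),T.max(0))
s=pose()[3];print(s['t'],s['qpos'])
E
```

```text
wrist weight_grip [([0.3629, -0.3304, 0.0844], 0.97), ([0.4622, -0.2794, 0.1364], 0.77), ([0.353, -0.2501, 0.0858], 0.57)]
wrist egg_cracker [([0.4658, -0.2783, 0.015], 0.96), ([0.3524, -0.2517, -0.0014], 0.88), ([0.3547, -0.3318, 0.0027], 0.68)]
wrist caddy_hole1 []
0.82 1359 [ 0.36620971 -0.33091588  0.06720971] [ 0.3528437  -0.34354602  0.00057539] [ 0.37274447 -0.32058636  0.10416055]
0.69 2827 [ 0.46451978 -0.28135641  0.13193904] [ 0.41333542 -0.29666915 -0.00201848] [ 0.47833663 -0.24704106  0.16040111]
grip fit [ 0.46004284 -0.27971983] [ 0.46199573 -0.28003435  0.01407419] top mean [ 0.46215236 -0.28005489  0.15767228] 2329
0.67 1243 [ 0.36081067 -0.25319494  0.05689045] [ 0.31021835 -0.27467391 -0.00200768] [ 0.42209588 -0.23306506  0.22699525]
scene 0.77 243 [ 0.46148338 -0.27996126] [ 0.46996293 -0.26133414  0.16150637]
scene egg 0.94 457 [0.48715716 0.3054676  0.0615734 ] [0.50225146 0.32905322 0.08728551]
top 0.78 57 [ 0.46207286 -0.28189629] [ 0.47103501 -0.2648823   0.15601372]
top egg 0.63 255 [0.48753203 0.30506893 0.06023551] [0.50931062 0.32542994 0.09011596]
2.95 [ 1.08985016  0.31511971 -0.58552656  1.83655743  0.19889526  1.048427
 -0.8306398 ]
```

View pics/w1.png

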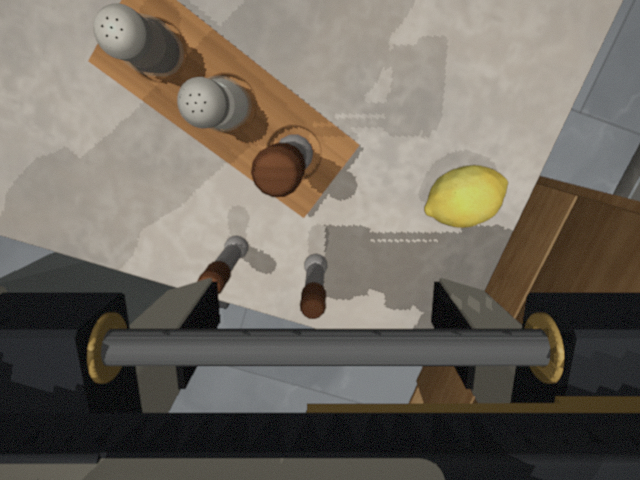

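The wrist view shows the big cracker's grip top at pixel (278,168), beside the shakers, and the two small crackers nearer the table edge. The fits put the grip at about (0.4615, -0.280) and the egg at about (0.4873, 0.3052).

```bash
python3 - <<'E'
from h import *
t,p,r,s=pose();print(p,tool(np.array([.4615,-.280,.119])-p), r.as_matrix().round(4))
E
```

```text
[ 0.42472785 -0.3250406   0.22670317] [-31.5 -48.9 107.7] [[ 0.308  -0.9514  0.    ]
 [-0.9514 -0.308   0.    ]
 [-0.     -0.     -1.    ]]
```

{"fn": "step_arm", "kwargs": {"motion": [{"fingers":1,"delta_pos":[-8,-12,0]},{"fingers":1,"delta_pos":[-12,-19,0]},{"fingers":1,"delta_pos":[-8,-13,5]},{"fingers":1,"delta_pos":[-3.5,-5,15]},{"fingers":1,"delta_pos":[0,0,15]},{"fingers":1,"delta_pos":[0,0,5]},{"fingers":1,"delta_pos":[0,0,0]}]}}

```text
invalid input
```

```bash
python3 - <<'E'
from h import *
for i in range(3):
    t,p,r,s=pose();print(t,p.round(4),tool(np.array([.4615,-.280,.119])-p));camera('top')
p,d,cal=look('wrist',['weight_grip'],'w2')
for c,P,m in sil('wrist','egg_cracker',d,cal):
    T=P[(P[:,2]>.11)&(P[:,2]<.17)&(abs(P[:,0]-.461)<.03)&(abs(P[:,1]+.28)<.03)]
    if len(T)>30: print('grip fit',circ(T,.015),circ(T[T[:,2]<.155]),'top mean',T[T[:,2]>.155].mean(0), len(T))
E
```

```text
2.95 [ 0.4247 -0.325   0.2267] [-31.5 -48.9 107.7]
3.0 [ 0.4248 -0.3249  0.2267] [-31.4 -48.7 107.7]
3.05 [ 0.4249 -0.3248  0.2267] [-31.3 -48.6 107.7]
wrist weight_grip [([0.3604, -0.3307, 0.0868], 0.75), ([0.4642, -0.2813, 0.1368], 0.56), ([0.3535, -0.2519, 0.0886], 0.56)]
grip fit [ 0.45996505 -0.27970034] [ 0.46199259 -0.28005277  0.01406196] top mean [ 0.46217072 -0.27997718  0.15763572] 2344
```

View pics/w2.png

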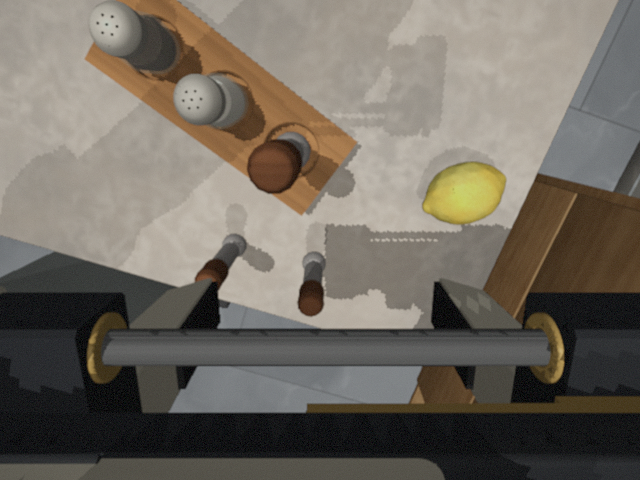

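The move was refused because I left "turn" out of the rows, so the picture is unchanged. I'm sending it again with every field.

{"fn": "step_arm", "kwargs": {"motion": [{"fingers":1,"delta_pos":[-8,-12,0],"turn":0},{"fingers":1,"delta_pos":[-12,-19,0],"turn":0},{"fingers":1,"delta_pos":[-8,-13,5],"turn":0},{"fingers":1,"delta_pos":[-3.5,-5,15],"turn":0},{"fingers":1,"delta_pos":[0,0,15],"turn":0},{"fingers":1,"delta_pos":[0,0,5],"turn":0},{"fingers":1,"delta_pos":[0,0,0],"turn":0}]}}

```text
t: 3.95
eef_pos: [0.4602, -0.2798, 0.1849]
tool_rot: [2.54, -1.848, -0.005]
wrist_force: [0.8, -0.0, -0.2]
opening: 0.0917
```

```bash
python3 - <<'E'
from h import *
p,d,cal=look('wrist',['weight_grip'],'w3')
for c,P,m in sil('wrist','egg_cracker',d,cal):
    T=P[(P[:,2]>.11)&(P[:,2]<.17)&(abs(P[:,0]-.461)<.03)&(abs(P[:,1]+.28)<.03)]
    if len(T)>30: print('grip fit',circ(T,.015),circ(T[T[:,2]<.155]),'top mean',T[T[:,2]>.155].mean(0), len(T))
for i in range(2):
    t,p,r,s=pose();print(t,p.round(4),tool(np.array([.4618,-.280,.119])-p));camera('top')
E
```

```text
wrist weight_grip [([0.4623, -0.2796, 0.1382], 0.8), ([0.3613, -0.3316, 0.086], 0.77), ([0.3585, -0.2509, 0.0878], 0.7)]
4.1 [ 0.4617 -0.2803  0.1869] [-0.3 -0.1 67.9]
4.15 [ 0.4619 -0.2803  0.1872] [-0.4  0.1 68.2]
```

View pics/w3.png

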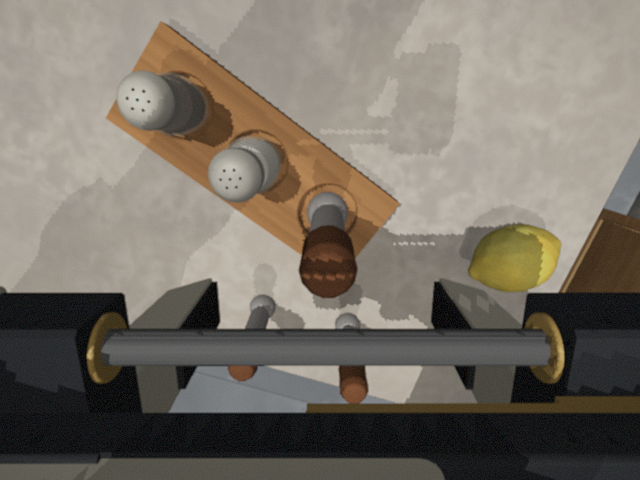

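The grip is at pixel (328,262), centred between the jaws (about 217 to 433). I'm descending and closing.

{"fn": "step_arm", "kwargs": {"motion": [{"fingers":1,"delta_pos":[0,0,10],"turn":0},{"fingers":1,"delta_pos":[0,0,18],"turn":0},{"fingers":1,"delta_pos":[0,0,18],"turn":0},{"fingers":1,"delta_pos":[0,0,14],"turn":0},{"fingers":1,"delta_pos":[0,0,8],"turn":0},{"fingers":1,"delta_pos":[0,0,0],"turn":0},{"fingers":0.45,"delta_pos":[0,0,0],"turn":0},{"fingers":0.45,"delta_pos":[0,0,0],"turn":0},{"fingers":0.45,"delta_pos":[0,0,0],"turn":0}], "force": 20}}

```text
t: 5.1
eef_pos: [0.4624, -0.2799, 0.1195]
tool_rot: [2.541, -1.847, 0.002]
wrist_force: [-0.3, -0.8, -0.1]
opening: 0.0725
```

{"fn": "step_arm", "kwargs": {"motion": [{"fingers":0.1,"delta_pos":[0,0,0],"turn":0},{"fingers":0.1,"delta_pos":[0,0,0],"turn":0},{"fingers":0.1,"delta_pos":[0,0,0],"turn":0},{"fingers":0.1,"delta_pos":[0,0,0],"turn":0}], "force": 20}}

```text
t: 5.5
eef_pos: [0.4619, -0.2796, 0.1188]
tool_rot: [-2.541, 1.847, -0.0]
wrist_force: [-0.5, 0.7, -0.4]
opening: 0.0404
```

{"fn": "step_arm", "kwargs": {"motion": [{"fingers":0.1,"delta_pos":[0,0,0],"turn":0},{"fingers":0.1,"delta_pos":[0,0,0],"turn":0},{"fingers":0.1,"delta_pos":[0,0,0],"turn":0},{"fingers":0.1,"delta_pos":[0,0,-5],"turn":0},{"fingers":0.1,"delta_pos":[0,0,-12],"turn":0},{"fingers":0.1,"delta_pos":[0,0,-15],"turn":0},{"fingers":0.1,"delta_pos":[0,0,-15],"turn":0},{"fingers":0.1,"delta_pos":[0,0,-6],"turn":0},{"fingers":0.1,"delta_pos":[0,0,-4],"turn":0},{"fingers":0.1,"delta_pos":[0,0,-5],"turn":0},{"fingers":0.1,"delta_pos":[0,0,-10],"turn":0},{"fingers":0.1,"delta_pos":[0,0,-10],"turn":0}], "force": 30}}

```text
t: 6.7
eef_pos: [0.4615, -0.2794, 0.2009]
tool_rot: [-2.541, 1.847, 0.002]
wrist_force: [-0.1, -0.1, -3.0]
opening: 0.0296
```

{"fn": "step_arm", "kwargs": {"motion": [{"fingers":0.1,"delta_pos":[0,0,-12],"turn":0},{"fingers":0.1,"delta_pos":[0,0,-18],"turn":0},{"fingers":0.1,"delta_pos":[0,0,-20],"turn":0},{"fingers":0.1,"delta_pos":[0,0,-20],"turn":0},{"fingers":0.1,"delta_pos":[0,0,-18],"turn":0},{"fingers":0.1,"delta_pos":[0,0,-12],"turn":0},{"fingers":0.1,"delta_pos":[0,0,-4],"turn":0},{"fingers":0.1,"delta_pos":[0,0,0],"turn":0}]}}

```text
t: 7.5
eef_pos: [0.462, -0.2797, 0.3051]
tool_rot: [2.541, -1.847, 0.001]
wrist_force: [0.2, -0.4, -4.2]
opening: 0.0296
```

```bash
python3 - <<'E'
from h import *
for c in('scene','top','wrist'):look(c,['weight_grip','egg_cracker'],c+'4')
t,p,r,s=pose();print(t,p,s['qpos'],tool(np.array([.4873,.305,.31])-p),s['wrist_force'])
E
```

```text
scene weight_grip [([0.4596, -0.2783, 0.3238], 0.89), ([0.3626, -0.3336, 0.0847], 0.71), ([0.3545, -0.2511, 0.0846], 0.64)]
scene egg_cracker [([0.4581, -0.2763, 0.139], 0.86), ([0.3567, -0.3356, 0.0048], 0.78), ([0.3575, -0.2529, -0.0006], 0.77)]
top weight_grip [([0.3526, -0.25, 0.0844], 0.61), ([0.3595, -0.3329, 0.0886], 0.47)]
top egg_cracker [([0.4625, -0.2836, 0.1358], 0.63), ([0.3511, -0.2517, -0.0011], 0.48), ([0.3586, -0.3321, 0.0024], 0.48)]
wrist weight_grip [([0.4643, -0.2778, 0.324], 0.77), ([0.355, -0.2525, 0.0861], 0.66)]
wrist egg_cracker [([0.4656, -0.2753, 0.1369], 0.93), ([0.357, -0.2509, -0.0019], 0.61)]
7.95 [ 0.4617543  -0.27946674  0.30433207] [ 1.02231487  0.25382005 -0.6274697   1.72885442  0.15786666  1.21054209
 -0.90277037] [-548.  -204.8   -5.4] [ 0.36514798 -0.04252501 -2.53363277]
```

View pics/scene4.png

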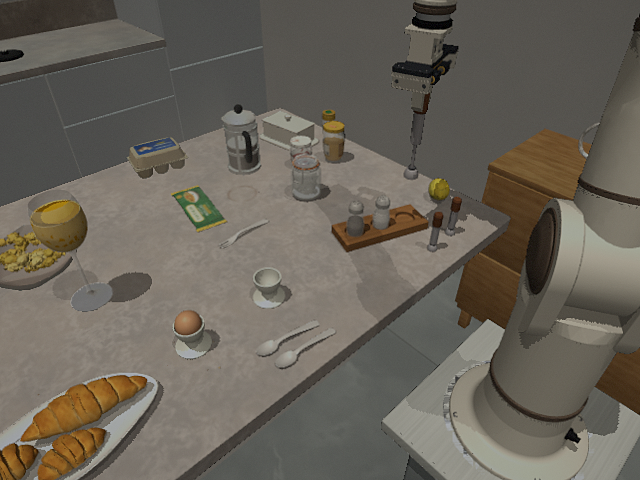

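View pics/wrist4.png

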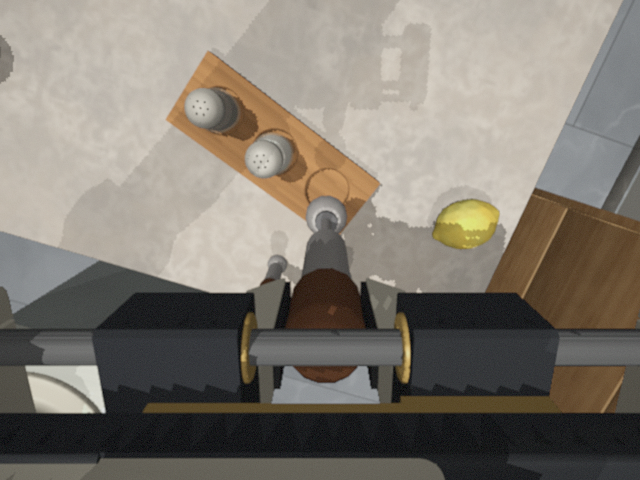

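The cracker hangs straight: its cap is at scene (411,172), with the rim at about z 0.14, above the shakers (0.102). The empty recess shows at wrist (328,185). I'm carrying it towards the egg.

{"fn": "step_arm", "kwargs": {"motion": [{"fingers":0.1,"delta_pos":[-8,-3,0],"turn":0},{"fingers":0.1,"delta_pos":[-16,-6,0],"turn":0},{"fingers":0.1,"delta_pos":[-24,-9,0],"turn":0},{"fingers":0.1,"delta_pos":[-32,-12,0],"turn":0},{"fingers":0.1,"delta_pos":[-32,-12,0],"turn":0},{"fingers":0.1,"delta_pos":[-32,-12,0],"turn":0},{"fingers":0.1,"delta_pos":[-32,-12,0],"turn":0},{"fingers":0.1,"delta_pos":[-32,-12,0],"turn":0},{"fingers":0.1,"delta_pos":[-32,-12,0],"turn":0},{"fingers":0.1,"delta_pos":[-32,-12,0],"turn":0},{"fingers":0.1,"delta_pos":[-24,-9,0],"turn":0},{"fingers":0.1,"delta_pos":[-16,-6,0],"turn":0}]}}

```text
t: 9.15
eef_pos: [0.4758, 0.0576, 0.3051]
tool_rot: [-2.545, 1.841, -0.0]
wrist_force: [1.1, 0.2, -2.3]
opening: 0.0295
```

```bash
python3 - <<'E'
from h import *
t,p,r,s=pose();print(t,p,s['qpos'].round(2),s['tool_rot'],tool(np.array([.4873,.305,.31])-p),s['wrist_force'],s['opening'])
E
```

```text
9.15 [0.4757647  0.05763536 0.30510299] [ 0.62  0.15 -0.87  1.86  0.13  1.19 -1.55] [-2.54503988e+00  1.84074170e+00 -4.91278411e-04] [-231.3  -88.4   -4.8] [ 1.13097629  0.19463081 -2.3477578 ] 0.02953327957583356
```

{"fn": "step_arm", "kwargs": {"motion": [{"fingers":0.1,"delta_pos":[-20,-8,0],"turn":0},{"fingers":0.1,"delta_pos":[-28,-10,0],"turn":0},{"fingers":0.1,"delta_pos":[-30,-11,0],"turn":0},{"fingers":0.1,"delta_pos":[-30,-11,0],"turn":0},{"fingers":0.1,"delta_pos":[-30,-11,0],"turn":0},{"fingers":0.1,"delta_pos":[-26,-10,0],"turn":0},{"fingers":0.1,"delta_pos":[-22,-8,0],"turn":0},{"fingers":0.1,"delta_pos":[-16,-6,0],"turn":0},{"fingers":0.1,"delta_pos":[-10,-4,0],"turn":0},{"fingers":0.1,"delta_pos":[-5,-2,0],"turn":0},{"fingers":0.1,"delta_pos":[0,0,0],"turn":0},{"fingers":0.1,"delta_pos":[0,0,0],"turn":0}]}}

```text
t: 10.35
eef_pos: [0.4869, 0.2838, 0.3046]
tool_rot: [2.54, -1.848, 0.001]
wrist_force: [-0.1, -0.5, -2.7]
opening: 0.0296
```

```bash
python3 - <<'E'
from h import *
t,p,r,s=pose();print(t,p,s['qpos'].round(2),tool(np.array([.4873,.305,.31])-p),s['wrist_force'],s['opening'])
for c in('scene','top','wrist'):
    im,d,cal=look(c,['weight_grip','egg_cracker','egg_top'],c+'5')
    for q in('egg_cup','egg_cracker'):
      for cf,P,m in sil(c,q,d,cal):
        if q=='egg_cup':
            T=P[(P[:,2]>.066)&(P[:,2]<.088)&(np.hypot(P[:,0]-.487,P[:,1]-.305)<.024)]
            if len(T)>20:print(c,'egg',round(cf,2),len(T),sph(T).round(4))
        elif abs(P[:,1].mean()-p[1])<.1:
            for lo,hi in((.13,.145),(.145,.17),(.17,.25),(.25,.33)):
                T=P[(P[:,2]>lo)&(P[:,2]<hi)&(np.hypot(P[:,0]-p[0],P[:,1]-p[1])<.04)]
                if len(T)>15:print(c,'crk',lo,len(T),circ(T).round(4))
E
```

```text
10.35 [0.48694635 0.28383433 0.30462915] [ 0.15  0.38 -0.92  1.67  0.31  1.26 -2.1 ] [-20.   -6.9  -5.4] [-0.0814133  -0.45336623 -2.68479753] 0.02964592039031645
scene weight_grip [([0.4832, 0.281, 0.3228], 0.88), ([0.3612, -0.3348, 0.0818], 0.71), ([0.3537, -0.2504, 0.0869], 0.67)]
scene egg_cracker [([0.3565, -0.2522, -0.0051], 0.9), ([0.4819, 0.2865, 0.1395], 0.78)]
scene egg_top [([0.4868, 0.3041, 0.0839], 0.61)]
scene egg 0.79 442 [0.4874 0.3055 0.0617]
scene crk 0.13 43 [0.4855 0.2824 0.0166]
scene crk 0.145 271 [0.4819 0.2841 0.0104]
scene crk 0.17 310 [0.4783 0.2863 0.0061]
scene crk 0.25 686 [0.4842 0.2834 0.0122]
top weight_grip [([0.3578, -0.3348, 0.0869], 0.42), ([0.3531, -0.2506, 0.0899], 0.4)]
top egg_cracker [([0.3509, -0.2521, -0.0019], 0.66), ([0.3606, -0.3336, 0.0017], 0.5)]
top egg_top []
wrist weight_grip [([0.4885, 0.2858, 0.3214], 0.96)]
wrist egg_cracker [([0.4904, 0.285, 0.137], 0.62)]
wrist egg_top [([0.4882, 0.3067, 0.0844], 0.55)]
wrist egg 0.79 1405 [0.4876 0.3067 0.0592]
wrist crk 0.13 70 [0.4867 0.2847 0.0168]
wrist crk 0.145 1061 [0.4871 0.2849 0.0117]
wrist crk 0.17 518 [0.4929 0.2871 0.0067]
wrist crk 0.25 3102 [0.4861 0.2851 0.0144]
```

View pics/wrist5.png

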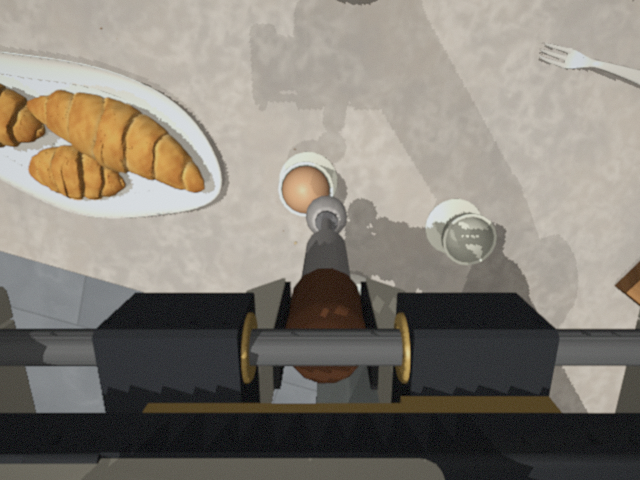

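View pics/scene5.png

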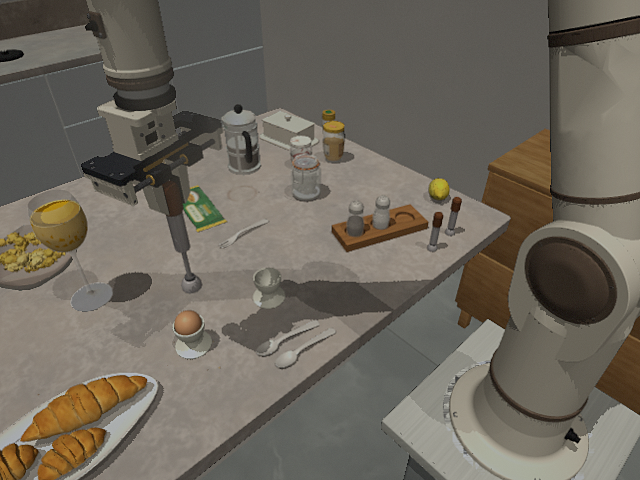

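{"fn": "step_arm", "kwargs": {"motion": [{"fingers":0.1,"delta_pos":[-7,-2.6,0],"turn":0},{"fingers":0.1,"delta_pos":[-8,-3,0],"turn":0},{"fingers":0.1,"delta_pos":[-5.8,-2.2,4],"turn":0},{"fingers":0.1,"delta_pos":[0,0,10],"turn":0},{"fingers":0.1,"delta_pos":[0,0,12],"turn":0},{"fingers":0.1,"delta_pos":[0,0,8],"turn":0},{"fingers":0.1,"delta_pos":[0,0,4],"turn":0},{"fingers":0.1,"delta_pos":[0,0,0],"turn":0},{"fingers":0.1,"delta_pos":[0,0,0],"turn":0}]}}

```text
t: 12.15
eef_pos: [0.4881, 0.3069, 0.2669]
tool_rot: [-2.541, 1.847, -0.0]
wrist_force: [-0.2, 0.5, -2.5]
opening: 0.0295
```

```bash
python3 - <<'E'
from h import *
t,p,r,s=pose();print(t,p,s['qpos'].round(2),tool(np.array([.4875,.306,.31])-p),s['wrist_force'],s['opening'],r.as_matrix()[2].round(4))
for c in('scene','top','wrist'):
    im,d,cal=look(c,['weight_grip','egg_cracker','egg_top'],c+'6')
    for q in('egg_cup','egg_cracker'):
      for cf,P,m in sil(c,q,d,cal):
        if q=='egg_cup':
            T=P[(P[:,2]>.063)&(P[:,2]<.088)&(np.hypot(P[:,0]-.487,P[:,1]-.305)<.024)]
            if len(T)>20:print(c,'egg',round(cf,2),len(T),sph(T).round(4))
        elif abs(P[:,1].mean()-p[1])<.1:
            P[:,2]-=(p[2]-.3046)
            for lo,hi in((.13,.145),(.145,.17),(.17,.25),(.25,.33)):
                T=P[(P[:,2]>lo)&(P[:,2]<hi)&(np.hypot(P[:,0]-p[0],P[:,1]-p[1])<.04)]
                if len(T)>15:print(c,'crk',lo,len(T),circ(T).round(4))
for n in('scene6','wrist6'):
    im=cv2.imread(f'pics/{n}.png')
    im=im[220:380,100:300] if n[0]=='s' else im[120:280,230:430]
    cv2.imwrite(f'pics/{n}c.png',cv2.resize(im,None,fx=3.5,fy=3.5,interpolation=cv2.INTER_CUBIC))
E
```

```text
12.15 [0.48806318 0.30688166 0.26685753] [ 0.08  0.44 -0.9   1.68  0.36  1.2  -2.17] [  0.7   0.8 -43.1] [-0.15662325  0.46145245 -2.48803028] 0.029465369506665017 [-1.e-04 -2.e-04 -1.e+00]
scene weight_grip [([0.4839, 0.3057, 0.2856], 0.76), ([0.4579, -0.2771, 0.0224], 0.72), ([0.3639, -0.3334, 0.0865], 0.55), ([0.3534, -0.2496, 0.0849], 0.54)]
scene egg_cracker [([0.3571, -0.3355, 0.0027], 0.86), ([0.4841, 0.3068, 0.1005], 0.8), ([0.358, -0.2543, -0.0005], 0.66)]
scene egg_top [([0.4894, 0.3007, 0.0873], 0.8)]
scene egg 0.69 420 [0.4873 0.3056 0.0617]
scene crk 0.13 33 [0.4855 0.3054 0.0151]
scene crk 0.145 269 [0.4828 0.307  0.0102]
scene crk 0.17 263 [0.4795 0.3091 0.006 ]
scene crk 0.25 633 [0.4855 0.3064 0.0124]
top weight_grip [([0.3514, -0.2532, 0.0859], 0.62), ([0.3588, -0.3326, 0.0874], 0.44)]
top egg_cracker [([0.3571, -0.3324, 0.0013], 0.58), ([0.3487, -0.2493, 0.0], 0.44)]
top egg_top []
wrist weight_grip [([0.4891, 0.3091, 0.2866], 0.91)]
wrist egg_cracker [([0.4914, 0.3091, 0.1031], 0.58)]
wrist egg_top []
wrist egg 0.76 741 [0.4875 0.3067 0.0593]
wrist crk 0.13 76 [0.4877 0.3069 0.0168]
wrist crk 0.145 1054 [0.4882 0.3071 0.0116]
wrist crk 0.17 512 [0.4938 0.3094 0.0067]
wrist crk 0.25 3130 [0.487  0.3073 0.0145]
wrist crk 0.17 423 [0.4875 0.3071 0.0123]
wrist crk 0.25 3095 [0.4872 0.3073 0.0143]
wrist crk 0.13 28 [0.4877 0.3069 0.0168]
wrist crk 0.145 18 [0.488  0.3072 0.0163]
```

View pics/wrist6c.png

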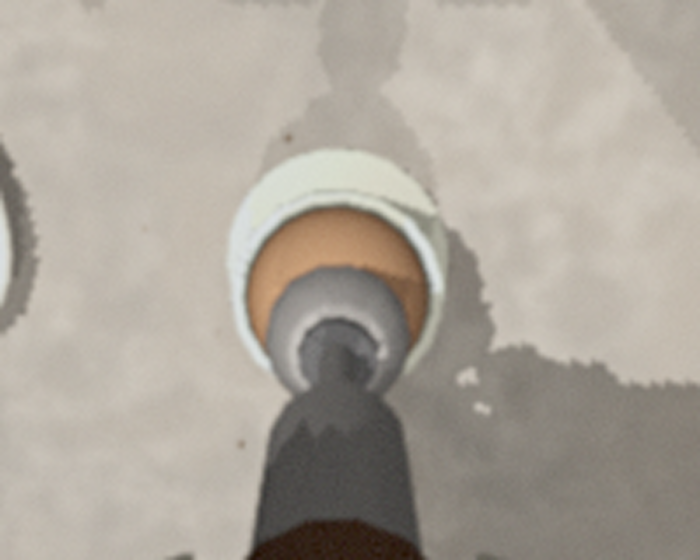

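View pics/scene6c.png

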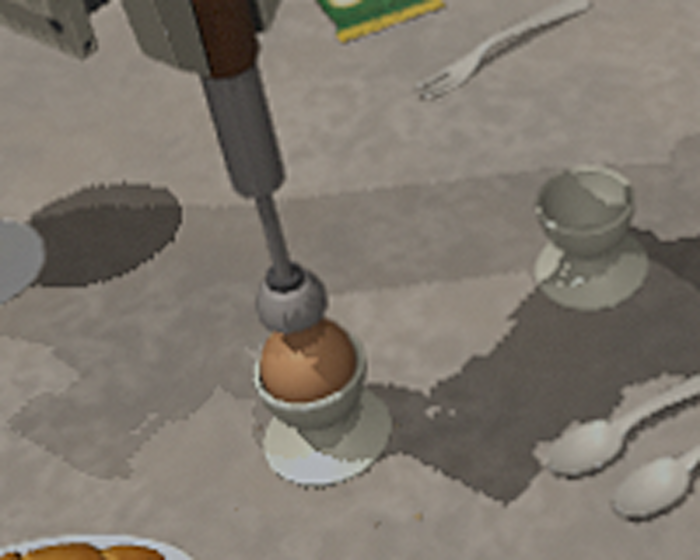

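The wrist view shows the cap centred on the egg: cap at (0.4877, 0.3069), egg at (0.4875, 0.3067). The scene camera agrees within 2 mm. The rim is about 20 mm above its seat, so I'm lowering slowly.

{"fn": "step_arm", "kwargs": {"motion": [{"fingers":0.1,"delta_pos":[0,0,4],"turn":0},{"fingers":0.1,"delta_pos":[0,0,5],"turn":0},{"fingers":0.1,"delta_pos":[0,0,5],"turn":0},{"fingers":0.1,"delta_pos":[0,0,3],"turn":0},{"fingers":0.1,"delta_pos":[0,0,2],"turn":0},{"fingers":0.1,"delta_pos":[0,0,2],"turn":0},{"fingers":0.1,"delta_pos":[0,0,2],"turn":0},{"fingers":0.1,"delta_pos":[0,0,2],"turn":0},{"fingers":0.1,"delta_pos":[0,0,2],"turn":0},{"fingers":0.1,"delta_pos":[0,0,1.5],"turn":0},{"fingers":0.1,"delta_pos":[0,0,0],"turn":0},{"fingers":0.1,"delta_pos":[0,0,0],"turn":0}]}}

```text
t: 14.25
eef_pos: [0.4879, 0.3069, 0.2383]
tool_rot: [-2.541, 1.847, -0.0]
wrist_force: [0.6, -1.3, -1.2]
opening: 0.0293
```

```bash
cat > chk.py <<'E'
from h import *
import sys
n=sys.argv[1]
for c in('scene','wrist'):
    t,p,r,s=pose();print(t,p.round(4),'F',s['wrist_force'].round(1),'M',s['ft_torque'].round(2),s['opening'].round(4))
    im,d,cal=look(c,['weight_grip','egg_cracker','egg_top'],c+n)
    for q in('egg_cup','egg_cracker'):
      for cf,P,m in sil(c,q,d,cal):
        P=P[np.hypot(P[:,0]-.4875,P[:,1]-.306)<.035]
        if q=='egg_cup':
            T=P[(P[:,2]>.06)&(P[:,2]<.08)&(np.hypot(P[:,0]-.487,P[:,1]-.305)<.024)]
            if len(T)>20:print(c,'egg',round(cf,2),len(T),sph(T).round(4))
        elif len(P):
            for lo,hi in((.08,.09),(.09,.11),(.11,.13),(.15,.19),(.19,.27)):
                T=P[(P[:,2]>lo)&(P[:,2]<hi)]
                if len(T)>15:print(c,'crk',lo,len(T),circ(T).round(4))
for nn in('scene','wrist'):
    im=cv2.imread(f'pics/{nn}{n}.png')
    im=im[200:360,100:300] if nn[0]=='s' else im[120:280,230:430]
    cv2.imwrite(f'pics/{nn}{n}c.png',cv2.resize(im,None,fx=3.5,fy=3.5,interpolation=cv2.INTER_CUBIC))
E
python3 chk.py 7
```

```text
Traceback (most recent call last):
  File "chk.py", line 5, in <module>
    t,p,r,s=pose();print(t,p.round(4),'F',s['wrist_force'].round(1),'M',s['ft_torque'].round(2),s['opening'].round(4))
                                                                                                ^^^^^^^^^^^^^^^^^^
AttributeError: 'float' object has no attribute 'round'
```

```bash
sed -i "s/s\['opening'\].round(4)/s['opening']/" chk.py; python3 chk.py 7
```

```text
14.25 [0.4879 0.3069 0.2383] F [ 0.6 -1.3 -1.2] M [-0.16  0.1  -0.01] 0.029266773029780004
scene weight_grip [([0.4861, 0.3079, 0.2558], 0.97), ([0.3538, -0.2503, 0.0824], 0.76), ([0.3636, -0.3328, 0.0851], 0.67), ([0.4868, 0.3007, 0.0078], 0.49)]
scene egg_cracker [([0.3538, -0.2569, -0.0041], 0.82), ([0.4851, 0.3069, 0.0798], 0.77), ([0.3573, -0.3381, 0.0024], 0.71), ([0.4843, 0.3069, 0.2553], 0.51)]
scene egg_top [([0.4854, 0.3046, 0.0839], 0.63)]
scene egg 0.9 287 [0.4877 0.3053 0.0619]
scene crk 0.08 62 [0.4874 0.3055 0.0169]
scene crk 0.09 239 [0.4836 0.3069 0.0106]
scene crk 0.11 41 [0.4865 0.3057 0.0035]
scene crk 0.15 203 [0.4863 0.3062 0.0119]
scene crk 0.19 595 [0.4849 0.3065 0.0123]
scene crk 0.15 200 [0.4863 0.3062 0.012 ]
scene crk 0.19 593 [0.4849 0.3064 0.0124]
14.55 [0.4879 0.3069 0.2383] F [ 0.1 -0.3 -1. ] M [-0.15  0.12 -0.  ] 0.029537719175048785
wrist weight_grip [([0.4891, 0.3079, 0.2548], 0.59)]
wrist egg_cracker [([0.4918, 0.3079, 0.0813], 0.77)]
wrist egg_top []
wrist egg 0.86 852 [0.4876 0.3067 0.0592]
wrist crk 0.08 174 [0.4876 0.3068 0.0164]
wrist crk 0.09 965 [0.4876 0.3069 0.0114]
wrist crk 0.11 67 [0.4874 0.3068 0.004 ]
wrist crk 0.15 563 [0.4874 0.3071 0.0122]
wrist crk 0.19 3579 [0.4874 0.3074 0.0144]
```

View pics/scene7c.png

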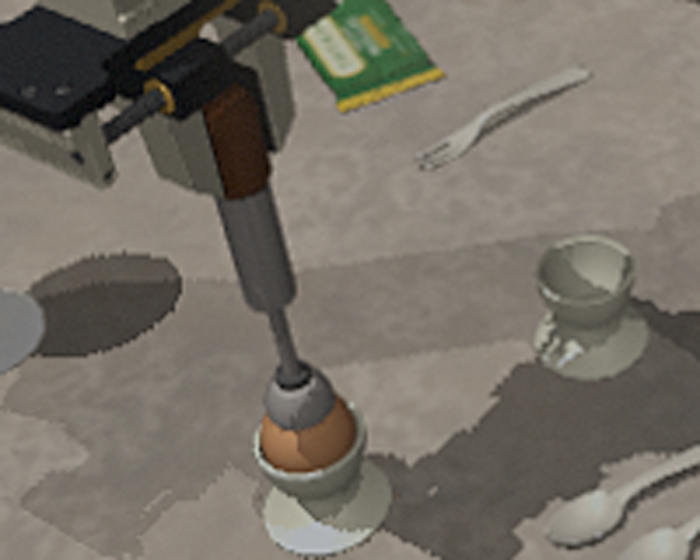

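View pics/wrist7c.png

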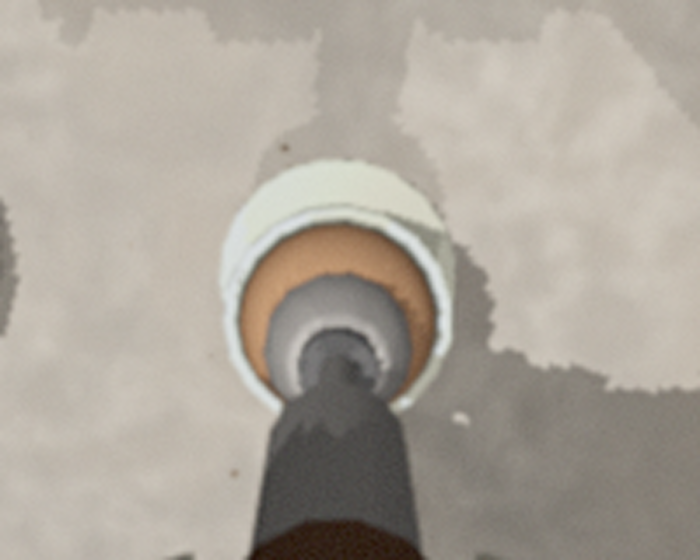

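Contact is confirmed: the load fell from 3.0 N to 1.1 N, which is the weight alone, and both cameras show the cap level and centred. Travel is about 0.051, so I go 3 mm further down and release.

{"fn": "step_arm", "kwargs": {"motion": [{"fingers":0.1,"delta_pos":[0,0,1.5],"turn":0},{"fingers":0.1,"delta_pos":[0,0,1.5],"turn":0},{"fingers":0.1,"delta_pos":[0,0,0],"turn":0},{"fingers":0.1,"delta_pos":[0,0,0],"turn":0},{"fingers":1,"delta_pos":[0,0,0],"turn":0},{"fingers":1,"delta_pos":[0,0,0],"turn":0},{"fingers":1,"delta_pos":[0,0,0],"turn":0},{"fingers":1,"delta_pos":[0,0,0],"turn":0},{"fingers":1,"delta_pos":[0,0,0],"turn":0},{"fingers":1,"delta_pos":[0,0,0],"turn":0}]}}

```text
t: 15.85
eef_pos: [0.4879, 0.3069, 0.2353]
tool_rot: [-2.541, 1.847, -0.0]
wrist_force: [-0.3, -1.0, 0.7]
opening: 0.073
```

```bash
python3 chk.py 8
```

```text
15.85 [0.4879 0.3069 0.2353] F [-0.3 -1.   0.7] M [-0.01 -0.04 -0.01] 0.07301345705516987
scene weight_grip [([0.3536, -0.2514, 0.088], 0.76), ([0.4818, 0.3057, 0.2028], 0.58), ([0.3603, -0.3319, 0.0874], 0.54), ([0.4847, 0.3006, 0.0058], 0.41)]
scene egg_cracker [([0.4849, 0.3082, 0.0805], 0.63), ([0.36, -0.3375, 0.0039], 0.59), ([0.3529, -0.2523, -0.0018], 0.56)]
scene egg_top [([0.4856, 0.3033, 0.0847], 0.73)]
scene egg 0.61 279 [0.4877 0.3052 0.062 ]
scene crk 0.08 64 [0.4863 0.306  0.0159]
scene crk 0.09 163 [0.4857 0.306  0.0124]
scene crk 0.11 111 [0.4873 0.3054 0.0127]
scene crk 0.15 256 [0.4854 0.3056 0.0124]
scene crk 0.19 493 [0.4816 0.3073 0.0115]
scene crk 0.11 111 [0.4869 0.3055 0.0124]
scene crk 0.15 247 [0.4854 0.3056 0.0124]
scene crk 0.19 472 [0.481  0.3076 0.0109]
16.15 [0.4879 0.3069 0.2352] F [0.5 0.5 0.3] M [-0.05 -0.02  0.06] 0.09099168803476841
wrist weight_grip [([0.4851, 0.3044, 0.0001], 0.65), ([0.4876, 0.3064, 0.206], 0.57), ([0.4869, 0.1285, 0.0017], 0.55)]
wrist egg_cracker [([0.4867, 0.3068, 0.081], 0.63)]
wrist egg_top []
wrist egg 0.61 856 [0.4875 0.3067 0.0593]
wrist crk 0.08 179 [0.4875 0.3068 0.0164]
wrist crk 0.09 492 [0.4863 0.3064 0.0143]
wrist crk 0.11 222 [0.4869 0.3067 0.0123]
wrist crk 0.15 581 [0.485  0.3061 0.0143]
wrist crk 0.19 3926 [0.4895 0.3079 0.0107]
```

View pics/scene8c.png

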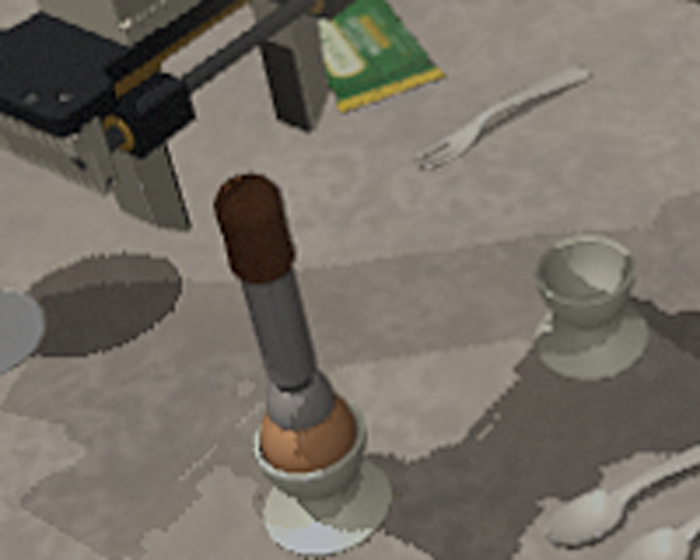

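View pics/wrist8.png

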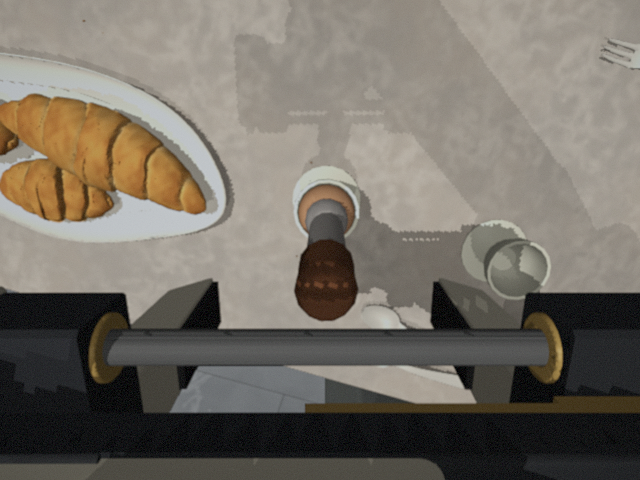

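The cracker stands alone and upright on the egg: the weight is down (grip at about 0.204) and the gripper is clear of it. I'm waiting about 1.3 s more.

{"fn": "step_arm", "kwargs": {"motion": [{"fingers":1,"delta_pos":[0,0,0],"turn":0},{"fingers":1,"delta_pos":[0,0,0],"turn":0},{"fingers":1,"delta_pos":[0,0,0],"turn":0},{"fingers":1,"delta_pos":[0,0,0],"turn":0},{"fingers":1,"delta_pos":[0,0,0],"turn":0},{"fingers":1,"delta_pos":[0,0,0],"turn":0},{"fingers":1,"delta_pos":[0,0,0],"turn":0},{"fingers":1,"delta_pos":[0,0,0],"turn":0},{"fingers":1,"delta_pos":[0,0,0],"turn":0},{"fingers":1,"delta_pos":[0,0,0],"turn":0},{"fingers":1,"delta_pos":[0,0,0],"turn":0},{"fingers":1,"delta_pos":[0,0,0],"turn":0}]}}

```text
t: 17.65
eef_pos: [0.4879, 0.3069, 0.2352]
tool_rot: [-2.541, 1.847, -0.0]
wrist_force: [-1.1, 0.7, -0.5]
opening: 0.0918
```

```bash
python3 chk.py 9 | grep -v crk
```

```text
17.65 [0.4879 0.3069 0.2352] F [-1.1  0.7 -0.5] M [-0.03  0.01 -0.06] 0.0918290187251178
scene weight_grip [([0.4826, 0.3062, 0.2067], 0.76), ([0.3606, -0.3323, 0.087], 0.71), ([0.3535, -0.2515, 0.0861], 0.54)]
scene egg_cracker [([0.353, -0.2536, -0.0029], 0.89), ([0.3576, -0.339, 0.0004], 0.77), ([0.4859, 0.3089, 0.0802], 0.69)]
scene egg_top [([0.4899, 0.3031, 0.0846], 0.96), ([0.4866, 0.126, 0.0036], 0.5)]
scene egg 0.92 281 [0.4878 0.3055 0.062 ]
17.95 [0.4879 0.3069 0.2352] F [ 0.8 -0.2  0.9] M [-0.02 -0.03 -0.06] 0.09196608051557109
wrist weight_grip [([0.4872, 0.3064, 0.2041], 0.83)]
wrist egg_cracker [([0.4905, 0.3073, 0.0808], 0.65)]
wrist egg_top []
wrist egg 0.57 850 [0.4876 0.3067 0.0593]
```

View pics/scene9c.png

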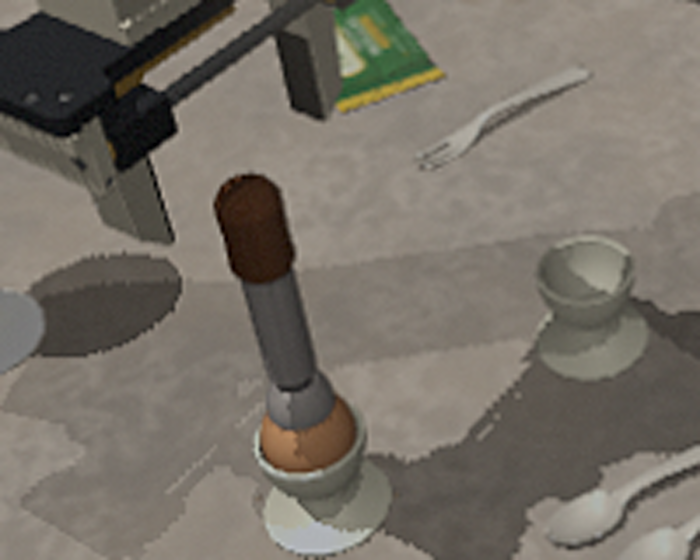

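It has stood unchanged for over 2 s. I'm regrasping it.

{"fn": "step_arm", "kwargs": {"motion": [{"fingers":1,"delta_pos":[0,0,6],"turn":0},{"fingers":1,"delta_pos":[0,0,12],"turn":0},{"fingers":1,"delta_pos":[0,0,14],"turn":0},{"fingers":1,"delta_pos":[0,0,10],"turn":0},{"fingers":0.4,"delta_pos":[0,0,5],"turn":0},{"fingers":0.4,"delta_pos":[0,0,0],"turn":0},{"fingers":0.4,"delta_pos":[0,0,0],"turn":0},{"fingers":0.4,"delta_pos":[0,0,0],"turn":0},{"fingers":0.4,"delta_pos":[0,0,0],"turn":0},{"fingers":0.36,"delta_pos":[0,0,0],"turn":0},{"fingers":0.34,"delta_pos":[0,0,0],"turn":0},{"fingers":0.1,"delta_pos":[0,0,0],"turn":0}], "force": 20}}

```text
t: 19.45
eef_pos: [0.488, 0.3069, 0.1884]
tool_rot: [-2.541, 1.847, -0.0]
wrist_force: [-0.9, -0.9, -0.6]
opening: 0.0321
```

{"fn": "step_arm", "kwargs": {"motion": [{"fingers":0.1,"delta_pos":[0,0,0],"turn":0},{"fingers":0.1,"delta_pos":[0,0,0],"turn":0},{"fingers":0.1,"delta_pos":[0,0,-4],"turn":0},{"fingers":0.1,"delta_pos":[0,0,-10],"turn":0},{"fingers":0.1,"delta_pos":[0,0,-14],"turn":0},{"fingers":0.1,"delta_pos":[0,0,-14],"turn":0},{"fingers":0.1,"delta_pos":[0,0,-8],"turn":0},{"fingers":0.1,"delta_pos":[0,0,-4],"turn":0},{"fingers":0.1,"delta_pos":[0,0,-4],"turn":0},{"fingers":0.1,"delta_pos":[0,0,-4],"turn":0},{"fingers":0.1,"delta_pos":[0,0,-8],"turn":0},{"fingers":0.1,"delta_pos":[0,0,-12],"turn":0}], "force": 30}}

```text
t: 20.65
eef_pos: [0.4874, 0.3066, 0.27]
tool_rot: [2.54, -1.846, -0.002]
wrist_force: [0.1, 0.4, -2.8]
opening: 0.0294
```

{"fn": "step_arm", "kwargs": {"motion": [{"fingers":0.1,"delta_pos":[0,0,-14],"turn":0},{"fingers":0.1,"delta_pos":[0,0,-14],"turn":0},{"fingers":0.1,"delta_pos":[0,0,-10],"turn":0},{"fingers":0.1,"delta_pos":[0,0,-5],"turn":0},{"fingers":0.1,"delta_pos":[0,0,0],"turn":0},{"fingers":0.1,"delta_pos":[0,0,0],"turn":0}]}}

```text
t: 21.25
eef_pos: [0.4878, 0.3066, 0.3129]
tool_rot: [2.541, -1.847, -0.0]
wrist_force: [0.0, -0.1, -3.7]
opening: 0.0298
```

```bash
python3 - <<'E'
from h import *
look('scene',['weight_grip','egg_cracker','egg_cup','caddy_hole2'],'scene10')
look('wrist',['weight_grip','egg_cracker','egg_cup','caddy_hole2'],'wrist10')
look('top',['caddy_hole2'],'top10')
t,p,r,s=pose();print(t,p,s['qpos'].round(2),s['wrist_force'],s['opening'])
print(tool(np.array([.461,-.2797,p[2]])-p))
E
```

```text
scene weight_grip [([0.3628, -0.3331, 0.085], 0.7), ([0.3542, -0.2509, 0.0881], 0.65), ([0.4843, 0.305, 0.3279], 0.57)]
scene egg_cracker [([0.4839, 0.3062, 0.1466], 0.74), ([0.3573, -0.337, 0.0019], 0.67), ([0.3547, -0.2539, -0.0047], 0.66)]
scene egg_cup [([0.4842, 0.3026, 0.0031], 0.58)]
scene caddy_hole2 [([0.4611, -0.2786, 0.0223], 0.87), ([0.5051, -0.1467, 0.023], 0.75), ([0.4834, -0.2154, 0.0215], 0.64), ([0.4868, -0.2143, -0.0026], 0.54)]
wrist weight_grip [([0.4893, 0.309, 0.3304], 0.69), ([0.4849, 0.305, -0.0019], 0.67)]
wrist egg_cracker [([0.4892, 0.3109, 0.1454], 0.71)]
wrist egg_cup [([0.4854, 0.3045, 0.0012], 0.6)]
wrist caddy_hole2 []
top caddy_hole2 [([0.5089, -0.1513, 0.0209], 0.95), ([0.4858, -0.2163, 0.0236], 0.79), ([0.4592, -0.2782, 0.0224], 0.7)]
21.85 [0.48786998 0.30692871 0.31319506] [ 0.1   0.4  -0.92  1.62  0.33  1.29 -2.14] [-0.19989381  0.17065455 -3.24893291] 0.029400070838568184
[549.7 206.7   0. ]
```

View pics/scene10.png

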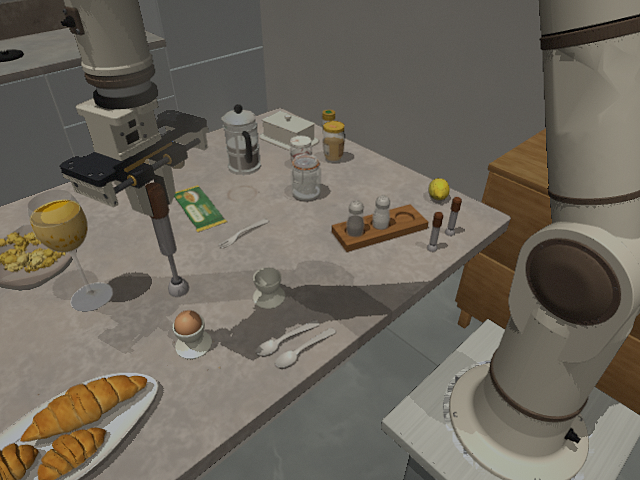

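The egg cup still stands where it was, and the cracker hangs clear with its cap at scene (178,286). I'm carrying it back.

{"fn": "step_arm", "kwargs": {"motion": [{"fingers":0.1,"delta_pos":[8,3,0],"turn":0},{"fingers":0.1,"delta_pos":[16,6,0],"turn":0},{"fingers":0.1,"delta_pos":[24,9,0],"turn":0},{"fingers":0.1,"delta_pos":[32,12,0],"turn":0},{"fingers":0.1,"delta_pos":[32,12,0],"turn":0},{"fingers":0.1,"delta_pos":[32,12,0],"turn":0},{"fingers":0.1,"delta_pos":[32,12,0],"turn":0},{"fingers":0.1,"delta_pos":[32,12,0],"turn":0},{"fingers":0.1,"delta_pos":[32,12,0],"turn":0},{"fingers":0.1,"delta_pos":[32,12,0],"turn":0},{"fingers":0.1,"delta_pos":[32,12,0],"turn":0},{"fingers":0.1,"delta_pos":[32,12,0],"turn":0}]}}

```text
t: 23.05
eef_pos: [0.4712, -0.0534, 0.3135]
tool_rot: [2.541, -1.847, 0.001]
wrist_force: [0.2, -0.4, -2.8]
opening: 0.0297
```

{"fn": "step_arm", "kwargs": {"motion": [{"fingers":0.1,"delta_pos":[32,12,0],"turn":0},{"fingers":0.1,"delta_pos":[32,12,0],"turn":0},{"fingers":0.1,"delta_pos":[32,12,0],"turn":0},{"fingers":0.1,"delta_pos":[30,12,0],"turn":0},{"fingers":0.1,"delta_pos":[24,9,0],"turn":0},{"fingers":0.1,"delta_pos":[16,6,0],"turn":0},{"fingers":0.1,"delta_pos":[10,3,0],"turn":0},{"fingers":0.1,"delta_pos":[5,2,0],"turn":0},{"fingers":0.1,"delta_pos":[0,0,0],"turn":0},{"fingers":0.1,"delta_pos":[0,0,0],"turn":0}]}}

```text
t: 24.05
eef_pos: [0.4633, -0.2432, 0.3133]
tool_rot: [-2.543, 1.844, 0.0]
wrist_force: [0.5, -0.6, -2.9]
opening: 0.0295
```

```bash
python3 - <<'E'
from h import *
im,d,cal=look('wrist',['egg_cracker','caddy_hole2'],'wrist11')
t,p,r,s=pose();print(t,p,s['qpos'].round(2),s['wrist_force'],s['opening'])
for cf,P,m in sil('wrist','egg_cracker',d,cal):
    for lo,hi in((.13,.155),(.155,.175)):
        T=P[(P[:,2]>lo)&(P[:,2]<hi)&(np.hypot(P[:,0]-p[0],P[:,1]-p[1])<.04)]
        if len(T)>15:print('crk',lo,len(T),circ(T).round(4))
print(tool(np.array([.461,-.2795,p[2]])-p))
E
```

```text
wrist egg_cracker [([0.4626, -0.2403, 0.1453], 0.86), ([0.3555, -0.2517, -0.0016], 0.55), ([0.3569, -0.3327, 0.0034], 0.51), ([0.4834, -0.2143, 0.0168], 0.36), ([0.4616, -0.2823, 0.0214], 0.2)]
wrist caddy_hole2 [([0.4596, -0.2807, 0.0197], 0.64)]
24.2 [ 0.46326791 -0.24357095  0.31336438] [ 1.01  0.22 -0.67  1.75  0.14  1.22 -0.95] [-0.69242054  0.25702179 -2.0738124 ] 0.029554337502192416
crk 0.13 166 [ 0.4634 -0.2428  0.0164]
crk 0.155 964 [ 0.4635 -0.2428  0.0113]
[33.5 13.3  0. ]
```

View pics/wrist11.png

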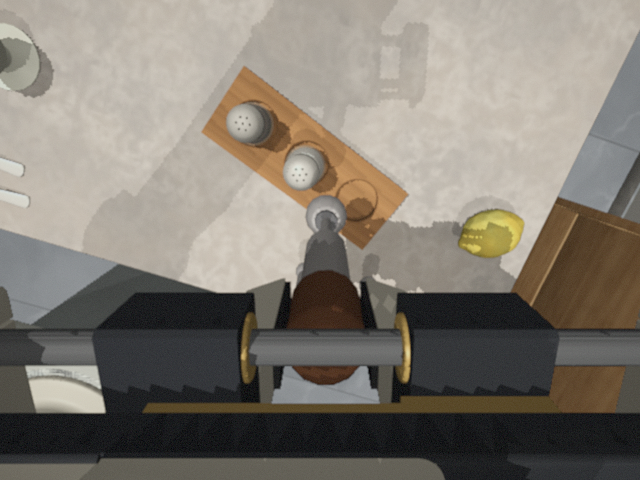

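The recess shows at wrist (356,200) with the cap at (326,214). The offset left is 33.5 and 13.3 mm. I'm moving over the recess and lowering to just above the board.

{"fn": "step_arm", "kwargs": {"motion": [{"fingers":0.1,"delta_pos":[10,4,0],"turn":0},{"fingers":0.1,"delta_pos":[14,5.5,0],"turn":0},{"fingers":0.1,"delta_pos":[7.5,3,0],"turn":0},{"fingers":0.1,"delta_pos":[2,0.8,0],"turn":0},{"fingers":0.1,"delta_pos":[0,0,10],"turn":0},{"fingers":0.1,"delta_pos":[0,0,20],"turn":0},{"fingers":0.1,"delta_pos":[0,0,24],"turn":0},{"fingers":0.1,"delta_pos":[0,0,22],"turn":0},{"fingers":0.1,"delta_pos":[0,0,12],"turn":0},{"fingers":0.1,"delta_pos":[0,0,6],"turn":0},{"fingers":0.1,"delta_pos":[0,0,0],"turn":0},{"fingers":0.1,"delta_pos":[0,0,0],"turn":0}]}}

```text
t: 25.45
eef_pos: [0.4614, -0.2808, 0.22]
tool_rot: [-2.541, 1.847, -0.002]
wrist_force: [1.1, -0.8, -3.0]
opening: 0.0293
```

```bash
cat > c2.py <<'E'
from h import *
import sys
n=sys.argv[1]
t,p,r,s=pose();print(t,p,s['wrist_force'].round(1),s['opening'])
for c in('wrist','scene'):
    im,d,cal=look(c,['egg_cracker','caddy_hole2'],c+n)
    sl='wrist'==c
    im=im[100:300,230:480] if sl else im[100:280,320:545]
    cv2.imwrite(f'pics/{c}{n}c.png',cv2.resize(im,None,fx=3,fy=3,interpolation=cv2.INTER_CUBIC))
    for cf,P,m in sil(c,'egg_cracker',d,cal):
        for lo,hi in ((.02,.04),(.04,.06),(.06,.08),(.1,.14),(.14,.2),(.2,.26)):
            T=P[(P[:,2]>lo)&(P[:,2]<hi)&(np.hypot(P[:,0]-.461,P[:,1]+.28)<.03)]
            if len(T)>15:print('crk',lo,len(T),circ(T).round(4))
print(tool(np.array([.461,-.2795,p[2]])-p))
E
python3 c2.py 12
```

```text
25.45 [ 0.46137607 -0.28084227  0.22003362] [ 1.1 -0.8 -3. ] 0.02927132804966026
wrist egg_cracker [([0.464, -0.2789, 0.0512], 0.77), ([0.3539, -0.2512, -0.0005], 0.46), ([0.463, -0.281, 0.238], 0.37)]
wrist caddy_hole2 [([0.4591, -0.2808, 0.0214], 0.6)]
crk 0.02 23 [ 0.4499 -0.2841  0.0176]
crk 0.04 95 [ 0.4616 -0.2805  0.0166]
crk 0.06 1026 [ 0.462  -0.2803  0.0115]
crk 0.1 39 [ 0.4696 -0.2784  0.0058]
crk 0.14 1439 [ 0.46   -0.2807  0.0123]
crk 0.2 4788 [ 0.4621 -0.2798  0.0119]
scene egg_cracker [([0.3529, -0.2555, -0.0008], 0.88), ([0.4606, -0.2814, 0.0518], 0.72), ([0.3577, -0.3369, 0.0029], 0.62)]
scene caddy_hole2 [([0.489, -0.2149, 0.0204], 0.96), ([0.4593, -0.279, 0.0225], 0.81), ([0.5037, -0.1506, 0.0262], 0.7)]
crk 0.04 30 [ 0.4612 -0.2806  0.0171]
crk 0.06 119 [ 0.4574 -0.2761  0.0101]
crk 0.1 49 [ 0.4593 -0.2784  0.0032]
crk 0.14 247 [ 0.4593 -0.2801  0.0118]
crk 0.2 154 [ 0.4576 -0.2807  0.0132]
[-1.4 -0.1 -0. ]
```

View pics/wrist12c.png

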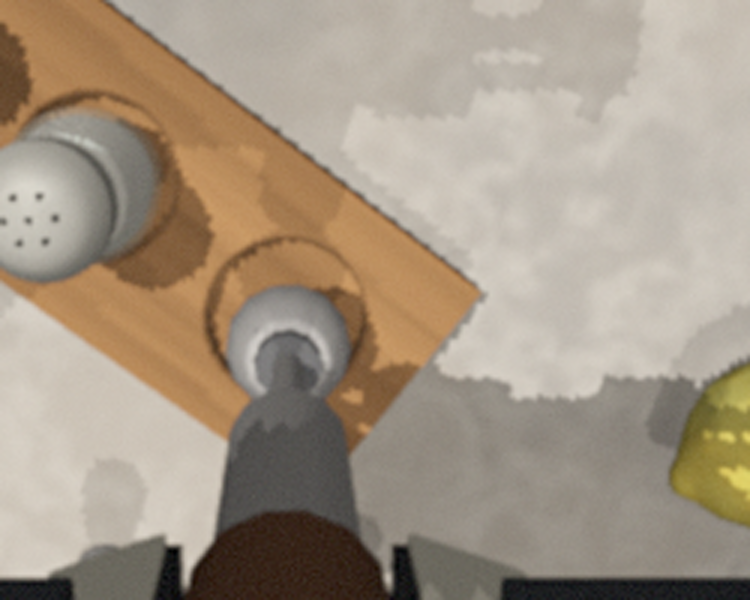

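View pics/scene12c.png

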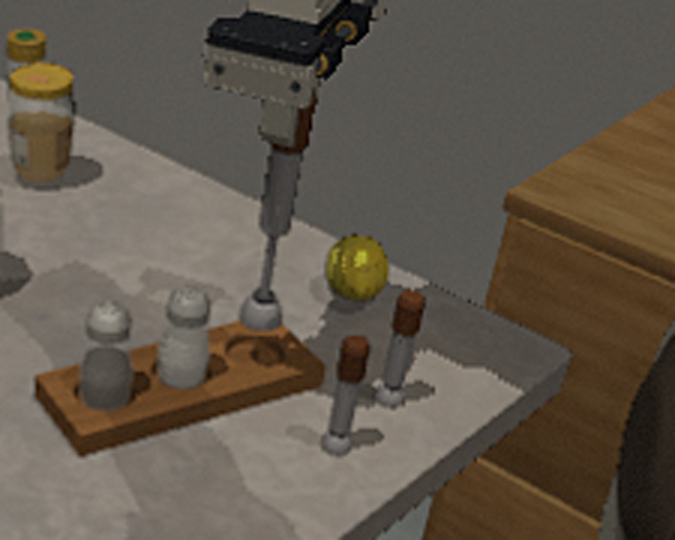

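The cap is about 1.5 mm off the recess centre, well within the 7 mm clearance. I'm making a small correction and lowering onto the recess floor.

{"fn": "step_arm", "kwargs": {"motion": [{"fingers":0.1,"delta_pos":[-1.4,1,3],"turn":0},{"fingers":0.1,"delta_pos":[0,0,8],"turn":0},{"fingers":0.1,"delta_pos":[0,0,10],"turn":0},{"fingers":0.1,"delta_pos":[0,0,8],"turn":0},{"fingers":0.1,"delta_pos":[0,0,4],"turn":0},{"fingers":0.1,"delta_pos":[0,0,3],"turn":0},{"fingers":0.1,"delta_pos":[0,0,3],"turn":0},{"fingers":0.1,"delta_pos":[0,0,3],"turn":0},{"fingers":0.1,"delta_pos":[0,0,3],"turn":0},{"fingers":0.1,"delta_pos":[0,0,0],"turn":0},{"fingers":0.1,"delta_pos":[0,0,0],"turn":0}]}}

```text
t: 26.95
eef_pos: [0.4595, -0.2797, 0.1744]
tool_rot: [-2.541, 1.847, -0.001]
wrist_force: [-0.3, -0.0, -1.5]
opening: 0.0295
```

```bash
python3 c2.py 13
```

```text
26.95 [ 0.45949404 -0.27969683  0.17444257] [-0.3 -0.  -1.5] 0.02947555235813764
wrist egg_cracker [([0.4608, -0.2776, 0.0129], 0.9)]
wrist caddy_hole2 []
crk 0.02 1048 [ 0.4597 -0.2792  0.0117]
crk 0.04 73 [ 0.459  -0.2793  0.0039]
crk 0.06 17 [ 0.459  -0.2794  0.0038]
crk 0.1 888 [ 0.4581 -0.2795  0.0123]
crk 0.14 2779 [ 0.4572 -0.2797  0.0147]
crk 0.2 2413 [ 0.4603 -0.2786  0.0113]
scene egg_cracker [([0.4542, -0.2784, 0.0137], 0.83), ([0.3562, -0.2546, -0.0022], 0.74), ([0.3599, -0.3369, 0.0019], 0.53)]
scene caddy_hole2 [([0.4582, -0.279, 0.0255], 0.89), ([0.5076, -0.1469, 0.0231], 0.66), ([0.4882, -0.2158, 0.0216], 0.65)]
[ 0.3 -1.5  0. ]
```

View pics/wrist13c.png

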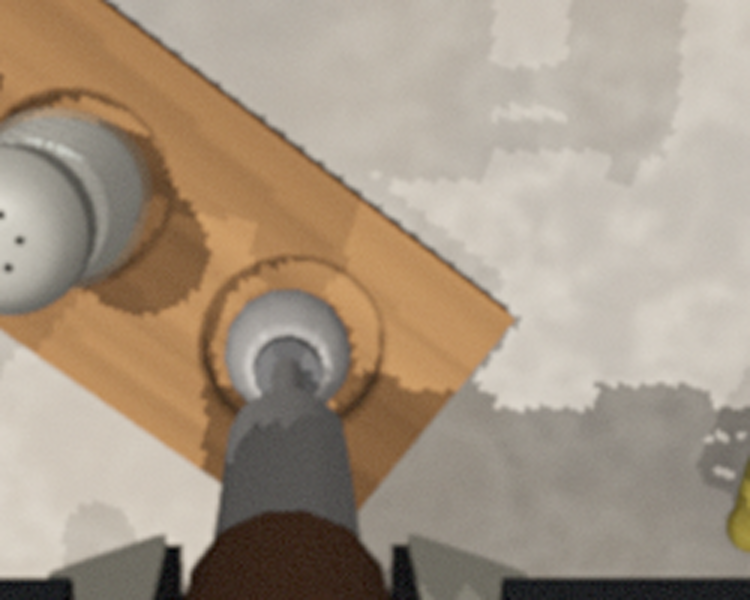

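View pics/scene13c.png

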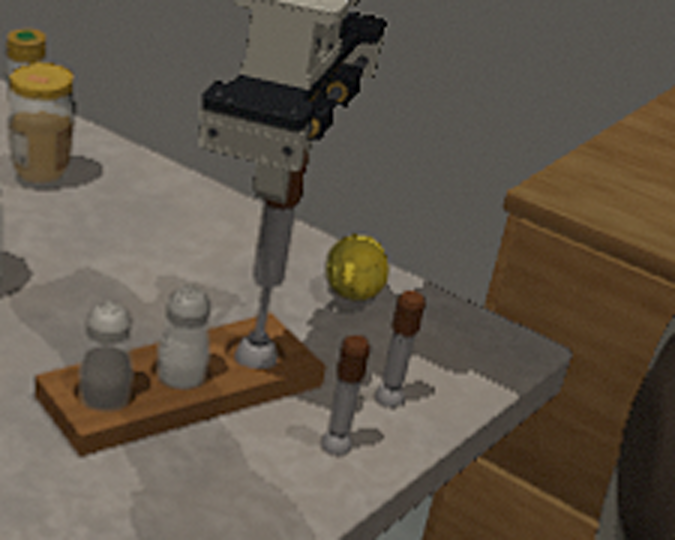

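The cap sits on the recess floor inside the ring, and the load has dropped to the weight alone. I'm lowering the weight to within a few mm of the bottom, then releasing.

{"fn": "step_arm", "kwargs": {"motion": [{"fingers":0.1,"delta_pos":[0,0,6],"turn":0},{"fingers":0.1,"delta_pos":[0,0,10],"turn":0},{"fingers":0.1,"delta_pos":[0,0,12],"turn":0},{"fingers":0.1,"delta_pos":[0,0,12],"turn":0},{"fingers":0.1,"delta_pos":[0,0,7],"turn":0},{"fingers":0.1,"delta_pos":[0,0,4],"turn":0},{"fingers":0.1,"delta_pos":[0,0,0],"turn":0},{"fingers":0.1,"delta_pos":[0,0,0],"turn":0}]}}

```text
t: 28.15
eef_pos: [0.4591, -0.2795, 0.1232]
tool_rot: [2.541, -1.847, -0.001]
wrist_force: [-1.0, 0.8, -0.7]
opening: 0.0292
```

{"fn": "step_arm", "kwargs": {"motion": [{"fingers":1,"delta_pos":[0,0,0],"turn":0},{"fingers":1,"delta_pos":[0,0,0],"turn":0},{"fingers":1,"delta_pos":[0,0,0],"turn":0},{"fingers":1,"delta_pos":[0,0,0],"turn":0},{"fingers":1,"delta_pos":[0,0,0],"turn":0},{"fingers":1,"delta_pos":[0,0,0],"turn":0},{"fingers":1,"delta_pos":[0,0,-8],"turn":0},{"fingers":1,"delta_pos":[0,0,-18],"turn":0},{"fingers":1,"delta_pos":[0,0,-25],"turn":0},{"fingers":1,"delta_pos":[0,0,-30],"turn":0},{"fingers":1,"delta_pos":[0,0,-30],"turn":0},{"fingers":1,"delta_pos":[0,0,-20],"turn":0}]}}

```text
t: 29.35
eef_pos: [0.4602, -0.2798, 0.2571]
tool_rot: [-2.542, 1.846, -0.005]
wrist_force: [0.1, 0.4, -0.6]
opening: 0.0919
```

{"fn": "step_arm", "kwargs": {"motion": [{"fingers":1,"delta_pos":[0,0,-10],"turn":0},{"fingers":1,"delta_pos":[0,0,0],"turn":0},{"fingers":1,"delta_pos":[0,0,0],"turn":0},{"fingers":1,"delta_pos":[0,0,0],"turn":0}]}}

```text
t: 29.75
eef_pos: [0.4584, -0.2793, 0.2628]
tool_rot: [-2.541, 1.847, 0.004]
wrist_force: [0.5, 0.5, 0.5]
opening: 0.092
```

```bash
python3 - <<'E'
from h import *
for c in('scene','top','wrist'):look(c,['egg_cracker','weight_grip','egg_cup','empty_egg_cup','pepper','salt'],c+'14')
im=cv2.imread('pics/scene14.png');cv2.imwrite('pics/s14c.png',cv2.resize(im[130:370,130:530],None,fx=2,fy=2))
t,p,r,s=pose();print(t,p,s['wrist_force'].round(1))
E
```

```text
scene egg_cracker [([0.359, -0.335, 0.0027], 0.84), ([0.3578, -0.251, -0.0011], 0.83), ([0.4574, -0.2797, 0.0124], 0.63)]
scene weight_grip [([0.3629, -0.3354, 0.0832], 0.78), ([0.4567, -0.2776, 0.1368], 0.62), ([0.3542, -0.2516, 0.0838], 0.55), ([0.4843, -0.2162, 0.0198], 0.19)]
scene egg_cup [([0.4888, 0.3036, 0.0074], 0.96)]
scene empty_egg_cup [([0.486, 0.123, -0.0018], 0.71)]
scene pepper [([0.5067, -0.1462, 0.0094], 0.6)]
scene salt [([0.4901, -0.2165, 0.0133], 0.67)]
top egg_cracker [([0.4591, -0.2823, 0.0127], 0.69), ([0.3508, -0.25, -0.0013], 0.63), ([0.3584, -0.3334, 0.0016], 0.63)]
top weight_grip [([0.4512, -0.2798, 0.1338], 0.51), ([0.3549, -0.2525, 0.0871], 0.43), ([0.3587, -0.3349, 0.0887], 0.4)]
top egg_cup [([0.49, 0.3031, 0.0032], 0.85)]
top empty_egg_cup [([0.4919, 0.1301, -0.0046], 0.79), ([0.4799, -0.2178, 0.0085], 0.29)]
top pepper [([0.5067, -0.1479, 0.0125], 0.56)]
top salt [([0.4857, -0.217, 0.0057], 0.54)]
wrist egg_cracker [([0.4615, -0.2757, 0.0117], 0.7), ([0.3586, -0.3309, 0.0036], 0.7), ([0.3525, -0.2526, -0.0025], 0.59)]
wrist weight_grip [([0.4604, -0.2775, 0.1373], 0.97), ([0.3611, -0.3317, 0.0855], 0.75), ([0.3543, -0.2535, 0.0862], 0.73)]
wrist egg_cup []
wrist empty_egg_cup []
wrist pepper [([0.4573, -0.2773, 0.1381], 0.74), ([0.5077, -0.144, 0.0073], 0.64)]
wrist salt [([0.4837, -0.2143, 0.0139], 0.56)]
30.8 [ 0.45928902 -0.27967255  0.26426232] [-0.1 -0.4 -0.8]
```

View pics/s14c.png

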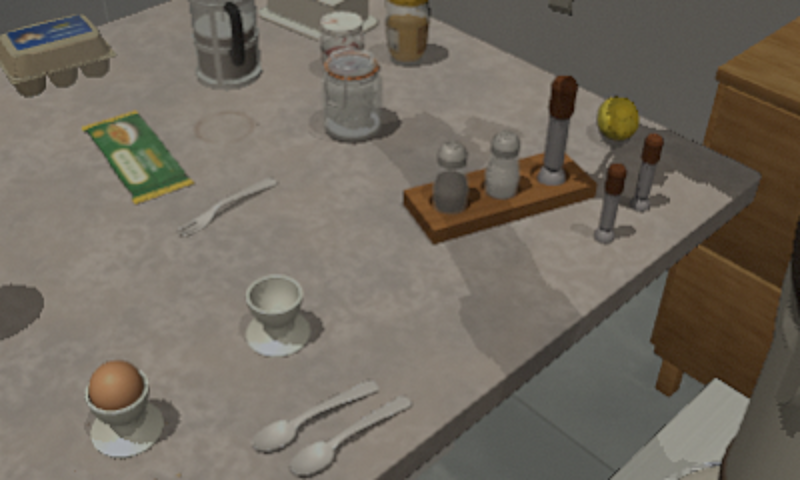

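View pics/wrist14.png

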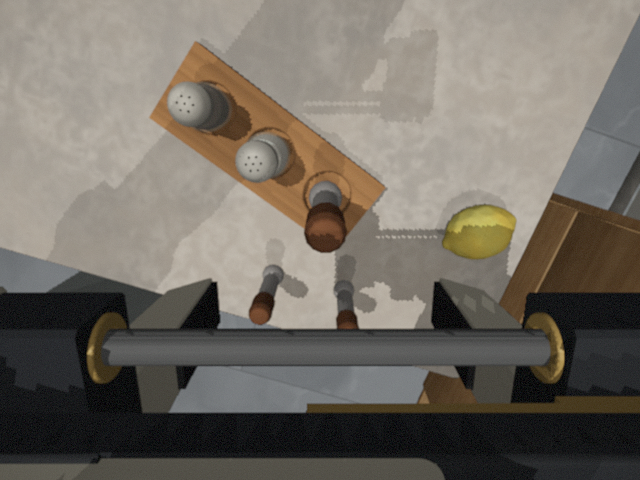

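The cracker stands upright in its own recess (wrist 325,200), the shakers and both cups are where they were, and the gripper is clear. I'm handing it in.

```bash
python3 -c "
from workcell import workorder
print(workorder.sign_off())"
```

```text
the job is handed in; nothing more can be done
None
```

The egg has been cracked as asked, and the job was handed in at about 31 s of the 58 s allowed.

**On the egg:** I took the largest cracker by its wooden grip and set its cap on the egg, centred to about 1 mm by the wrist camera and 2 mm by the scene camera. I let go with the weight at an estimated 0.048 to 0.050 m of travel. The weight dropped, and the cracker stood alone for over 2 s with no visible change between pictures.

**Back in the recess:** I returned the cracker to its right-hand (-y) recess and lowered the weight to within about 3 mm of the bottom before releasing.

**Last checks:**
- All three cameras put the cracker's rim at 0.012 to 0.013 m, the height of the recess floor, and it looks upright in the pictures.
- The egg cup, empty cup and pepper read within about 5 mm of their first readings, which is the networks' usual scatter. Salt was not detected at the start, so I could only compare it by eye and against the middle recess.
- The gripper is clear of everything.

**What went wrong or disagreed:** one move call was refused because I left out the turn field; nothing moved, and I sent it again. On the cap's centre, the scene camera's fits differed from the wrist camera's by 1 to 2 mm. In the last wrist picture the network also reported the cracker as pepper.

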